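Load the indexing head and hold its index plunger out

TASK

Take the nest plate with the round window out of the storage block, slide it down into the upright slot of the indexing head until it is fully home on the slot floor, and let go of it; the index plunger must stay in its hole to lock the head until then. Then grip the plunger's knob, pull it straight up against its spring as far as it goes, and finish still holding it there, clear of its hole, with the plate home, so that I can turn the head; do not turn the head yourself. Leave the plate with the square window in the block and the other things on the bench alone.

Things in the scene. Friction and masses are not known exactly. Their poses are not given: they have to be found in the camera images.
- plate_round: Nest plate to load: aluminium, 110 wide x 90 tall x 10 mm thick, about 0.24 kg, ROUND window 50 mm across, its centre 40 mm above the lower edge. Stands upright in a pocket of the block, top edge 100 mm above the bench. Origin: centre of the lower edge; x normal to the plate, y along its width, z up. Both faces alike. Grip the 25 mm strip above the window across the thickness, from above.
- plate_square: The other nest plate, same outer size and axes, with a SQUARE window 44 mm wide. It stands in the other pocket, 80 mm away, and stays there. Which pocket is which varies.
- storage_block: Grey plastic block fixed to the bench, 150 (x) x 145 (y) x 26 mm high, with two pockets 16 mm deep at x = -40 and +40 mm, each 12.5 mm wide in x and 113.5 mm long in y. Origin: centre of the underside, at bench height; z up.
- index_head: Head fixed to the bench. Origin on the dial's axis at bench height, z up. Grey base x -128 to 100, y +-100, 12 mm high; round dial 180 mm across, top at 30 mm. Bracket x -124 to -56, y +-17, top at 52 mm (screw heads 57 mm), carries the upright index plunger at x = -74, y = 0. On the dial two steel guides, 86 mm high, over x +-18, |y| 42 to 67, whose facing grooves form the slot.
- slot_floor (a point): Centre of the slot's floor, 36 mm above the bench; turns with the dial: x across the slot, y along it, z up. Slot 12 mm wide (1 mm beside the plate on each side) and 113.4 mm long, open on top; the grooves end 50 mm above this point, the last 6 mm flared at 45 degrees as lead-in. A plate that is home has its origin here, its axes along these or turned half round.
- knob_top (a point): Centre of the top face of the plunger's black fluted knob, an upright cylinder 27 mm in diameter and 32 mm tall, top 92 mm above the bench when the pin is in. Below the knob only a sleeve 22 mm across, then the bracket's top 40 mm below this point. Moves up with the plunger.
- plunger (a joint): Travel of the index plunger, m: 0 with the pin in its hole (8 mm deep), 0.014 pulled up to its end stop. The pin is clear of the dial above 0.008. A spring pulls it back, about 6 N at 0 and 12 N at 0.014; let go, it snaps back.
- dial (a joint): Angle of the dial about its upright axis, rad: 0 at the start, where the pin locks it. With the pin out it turns by hand against light friction.
- syringe_spare: bystander: spare glue syringe with orange ends, 140 mm long, lying behind the block
- swab_pot: bystander: small pot of swabs, 65 mm wide, 99 mm tall, standing right of and behind the block
- marker: bystander: white and black marker pen, 135 mm long, lying between the head and the block
Things that resemble listed ones, but are neither listed nor needed, are in the scene too. Leave any red look-alike of the plate_round alone.

How it is judged:
On the way:
1. the plate with the round window is home in the slot and let go, the plunger still in its hole (z of plate_round in the frame of slot_floor between -0.003 and 0.003 m and x of plate_round in the frame of slot_floor between -0.004 and 0.004 m and y of plate_round in the frame of slot_floor between -0.005 and 0.005 m and angle between the z axis of plate_round and the z axis of slot_floor, either way round below 0.06 rad and angle between the x axis of plate_round and the x axis of slot_floor, either way round below 0.06 rad and contact force between each of the arm, the fingers and plate_round below 0.3 N and value of joint plunger below 0.003 m), for 0.2 s.
At the end, for the whole second after the job is handed in: Fingers hold the plunger (over 3 N) at 11.5 mm or more of its 14 mm travel; the round-window plate is home (lower edge within 3 mm of the slot floor, 4 mm across, 5 mm along, in line within 0.06 rad), not touched by the fingers; the dial is within 0.06 rad of its start (value of joint plunger above 0.0115 m and contact force between the fingers and plunger above 3 N and z of plate_round in the frame of slot_floor between -0.003 and 0.003 m and x of plate_round in the frame of slot_floor between -0.004 and 0.004 m and y of plate_round in the frame of slot_floor between -0.005 and 0.005 m and angle between the z axis of plate_round and the z axis of slot_floor, either way round below 0.06 rad and angle between the x axis of plate_round and the x axis of slot_floor, either way round below 0.06 rad and contact force between the fingers and plate_round below 0.3 N and value of joint dial between -0.06 and 0.06 rad); the arm keeps its last pose, push and grip.
It fails at once if the plunger is pulled out of its hole before the plate is home (value of joint plunger above 0.005 m and not (z of plate_round in the frame of slot_floor between -0.003 and 0.003 m and x of plate_round in the frame of slot_floor between -0.004 and 0.004 m and y of plate_round in the frame of slot_floor between -0.005 and 0.005 m and angle between the z axis of plate_round and the z axis of slot_floor, either way round below 0.06 rad and angle between the x axis of plate_round and the x axis of slot_floor, either way round below 0.06 rad)).
It fails at once if the plate with the square window is taken or shifted (distance of plate_square from where it was at the start of the episode above 0.02 m).
It fails at once if something else on the bench is pushed away or knocked over (distance of any of syringe_spare, swab_pot, marker from where it was at the start of the episode above 0.03 m).
It also fails if it takes over 59 s, if anything falls off the work surface, if the arm or the gripper's body presses on something with over 40 N, if the wrist force passes 120 N, or if a joint passes its speed limit or range.

ROBOT

A 7-joint arm with a two-finger parallel gripper is mounted at the origin on a cart in front of the work surface, level with it; the furniture and walls round the work are solid. World frame = base frame: x ahead of the robot, y to its left, z up, the work surface at z = 0. Lengths are in m, angles in rad, forces in N, time in s.
With the tool pointing down it reaches from about 0.425 to 0.975 m from the base axis. Payload 16.7 kg.
Tool frame: the origin (TCP) lies at the very end of the fingers, on their centre line; the grasp point (between the pads) lies 19 mm behind it (grip_point_offset is the distance from the TCP to the grasp point, in m); z points along the fingers, y is the line along which they close (so a half turn about z gives the same grasp; the last joint's range is limited). The gripper opens to 85 mm and grips with 20 to 120 N. Pads are 22 mm wide; open, the fingers measure 114 mm over their backs; the gripper's body (76 mm by 85 mm) begins 54 mm behind the grasp point. The pads swing forward as they close: fully open they stand 13 mm farther back than shut.
Start: joints at [1.056, 0.426, 0.074, 1.606, -0.034, 1.111, -0.067], TCP at [0.241, -0.63, 0.202] pointing down, gripper open.
Joint ranges: [-2.85, 2.85], [-0.5, 2.14], [-1.23, 1.37], [0.21, 2.46], [-1.02, 4.16], [0.16, 2.05], [-2.73, 2.73]. Speed limits (rad/s): [1.89, 1.89, 2.39, 2.39, 3.01, 3.01, 3.01].

INTERFACE

Orientations are given as a unit quaternion [x, y, z, w].
In Python, from bench import get_obs, grab_frame, camera_params, sign_off, cut_out, grip_point_offset gives the robot as it stands. The module is installed in compiled form; this text tells all that it offers.
- The arm moves only by the tool apply_moves, never from a script. Its arguments are lists of equal length, an entry for each row: "linear": the shift along the world's x, y, z in units of 25 mm (1.0 is 25 mm), a list of three; "angular": the turn, a rotation vector about the world's x, y, z in units of 5 degrees (1.0 is 5 degrees), a list of three. In form: {"linear": [[tx, ty, tz], ...], "angular": [[ax, ay, az], ...]}. A call has 1 to 10 rows; each row is the pose to reach, as a shift and turn from the pose commanded when the call began; what a row does not reach only later rows make up. A row lasts 1/8 s, in which the tool goes at most 62.5 mm and 10.7 degrees, less where a joint would pass 70% of its speed; a pose out of reach is approached as far as the arm can. A call with a gripper value outside its range is refused whole. "jaw" is the opening, from 0 (shut) to 1 (fully open), set as the call begins (left out, the last holds). The fingers move at their own pace and stop on an object; "force" is the grip in N (left out, the last holds). Time passes only in rows, so rows that repeat a pose let the fingers close. It gives the time, the measured TCP pose, the force, the opening and the grip force at its end, in the units of the state.
- get_obs(): the state, without advancing time (a new reading comes with each control period).
- grab_frame(name): name is "scene" or "top" or "wrist"; returns the picture (400x640x3 uint8, blue, green, red); there is no depth.
- camera_params(name): a dict with "fx", "fy", "cx", "cy" (pixels), "rvec" (rotation vector, rad) and "tvec" (3), from world to camera coordinates, as OpenCV has them; the wrist camera has in their place "T_tool_cam" (4x4, takes a point from camera to tool coordinates, whose origin is the TCP and whose axes are the flange's). Camera axes: x right, y down, z forward; pixel columns grow to the right and rows downward; lengths in m; the calibration is good to about 2 mm. The wrist camera is an equidistant fisheye: a pixel r from the principal point sees the ray r / f radians off the axis. A picture is of the moment at which its call begins: read the wrist's pose just before it. camera_params takes no time and is no camera call.
- sign_off(): hands the job in; it is judged then, once.
Trained networks look in the newest picture that a camera, given by its name, has taken for a name from the list of things; names that differ only in an ending like _2 or _b are one class to them, and where a whole thing is asked for, a point or a joint stands for the part that bears it (a point fixed in the world has none). Each returns a list of dicts, best first, with "score" (0 to 1); they miss things now and then, are a little off and sometimes report something else, mostly with a low value. They report only what shows in the picture. A call takes as long as a camera call. They do not tell look-alikes from the thing itself.
- cut_out(camera, thing): "mask" (400x640 bool, what is visible of it) and "at" ([column, row] in pixels, amid what is visible of it).
The state is a dict: "time": time; "qpos": joint angles; "dq": joint speeds; "joint_efforts": joint torques, N m; "tool_pos": TCP position; "tool_rot": TCP orientation; "ft_force": force on the tool from outside, world axes, zero at the start; "ft_torque": the same for the moment, N m; "opening": finger opening in m; "gripper_force": force on a finger pad.
Only numpy, scipy, OpenCV 4.12 (cv2) and the standard library are available. Lean on these libraries where they do the work, as an engineer would, in place of code of your own. Each camera call takes 0.05 s, during which the arm holds its last target. There are 200 camera calls.

## Working session

There is one attempt and no reset: what is moved stays moved. The work goes in short steps, Python scripts to look and compute and a tool call to move; the robot and the scene stay as the last step left them, time stands still between calls to the robot, and variables do not carry over. Pictures are saved under pics/ and viewed, at most 10 in all, crops included, and the job is handed in when it is done.

Besides the shell and the picture viewer there is one more tool, called after "Request:" in YAML: its name, and indented under it one key for each argument. apply_moves: Moves the arm, as the interface text tells. Its arguments: {"type":"object","properties":{"linear":{"type":"array","items":{"type":"array","items":{"type":"number"}}},"angular":{"type":"array","items":{"type":"array","items":{"type":"number"}}},"jaw":{"type":"number"},"force":{"type":"number"}},"required":["linear","angular"]}

```bash
mkdir -p pics && cat > h.py <<'E'
import numpy as np, cv2
from bench import *
def cam(n):
    p=camera_params(n); R=cv2.Rodrigues(np.array(p["rvec"],float))[0]; t=np.array(p["tvec"],float).ravel()
    return p,R,t
def ray(n,uv):
    p,R,t=cam(n); d=R.T@np.array([(uv[0]-p["cx"])/p["fx"],(uv[1]-p["cy"])/p["fy"],1]); return -R.T@t,d
def atz(n,uv,z):
    c,d=ray(n,uv); return c+d*(z-c[2])/d[2]
def proj(n,P):
    p,R,t=cam(n); q=np.atleast_2d(P)@R.T+t
    return np.c_[p["fx"]*q[:,0]/q[:,2]+p["cx"],p["fy"]*q[:,1]/q[:,2]+p["cy"]]
E
python3 - <<'E'
from h import *
for n in ["scene","top"]:
    cv2.imwrite(f"pics/{n}0.png",grab_frame(n)); print(n,cam(n)[0],-cam(n)[1].T@cam(n)[2])
    for t in ["plate_round","plate_square","storage_block","index_head","knob_top","plunger"]:
        for r in cut_out(n,t): print(t,round(r["score"],2),r["at"],r["mask"].sum())
print(get_obs())
E
```

```text
scene {'fx': 435.69407815044406, 'fy': 435.69407815044406, 'cx': 317.0569164959595, 'cy': 200.82567471206593, 'rvec': array([ 0.72912584, -2.48521477,  1.30424619]), 'tvec': array([0.50569346, 0.22193077, 0.86889884])} [0.12637637 0.77123834 0.67021248]
plate_round 0.94 [337.3, 336.7] 1313
plate_round 0.77 [339.8, 187.6] 777
plate_round 0.58 [263.4, 286.5] 8477
plate_square 0.98 [361.7, 194.7] 838
storage_block 0.55 [345.3, 214.9] 1659
index_head 0.69 [263.7, 287.5] 8364
knob_top 0.74 [286.0, 271.9] 228
plunger 0.58 [288.1, 271.9] 223
top {'fx': 364.4389805060925, 'fy': 364.4389805060925, 'cx': 319.1149244390333, 'cy': 201.6281041323197, 'rvec': array([ 2.12030451, -2.14658981,  0.16711394]), 'tvec': array([0.08184075, 0.54275728, 0.86687195])} [0.3958843  0.07009501 0.94398763]
plate_round 0.93 [374.5, 185.0] 529
plate_round 0.88 [210.1, 285.9] 542
plate_square 0.77 [365.9, 221.8] 469
storage_block 0.64 [369.6, 208.9] 2457
knob_top 0.7 [378.3, 186.5] 517
{'time': 0.7, 'qpos': array([ 1.05550035,  0.4260791 ,  0.07388162,  1.60602348, -0.03409241,
        1.11079212, -0.06706842]), 'dq': array([ 0.00057177, -0.00021785, -0.00102079, -0.00122349,  0.00014479,
        0.00133996,  0.00228829]), 'joint_efforts': array([ 1.50289748e-04, -9.49321604e+01,  3.75523522e+00, -4.63823712e+01,
        1.88482041e-02,  2.15008695e-03, -1.32990647e-05]), 'tool_pos': array([ 0.24141639, -0.63030101,  0.20180481]), 'tool_rot': array([ 9.83321359e-01,  1.81876618e-01,  1.11050893e-05, -2.56031566e-05]), 'ft_force': array([-1.0358654 ,  0.10929583, -0.29121866]), 'ft_torque': array([ 0.01801866, -0.00774222, -0.0298579 ]), 'gripper_force': 0.0, 'opening': 0.08510111050555141}
```

View pics/scene0.png

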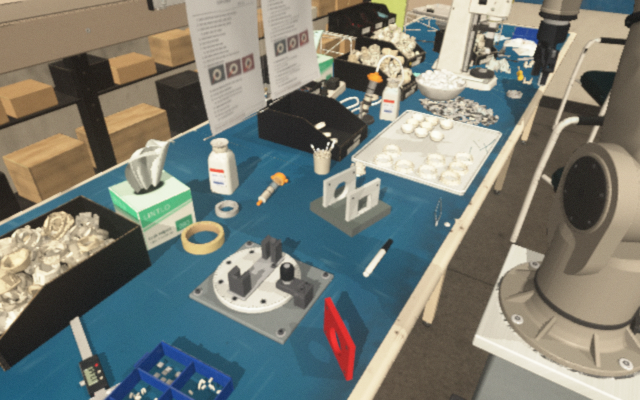

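View pics/top0.png

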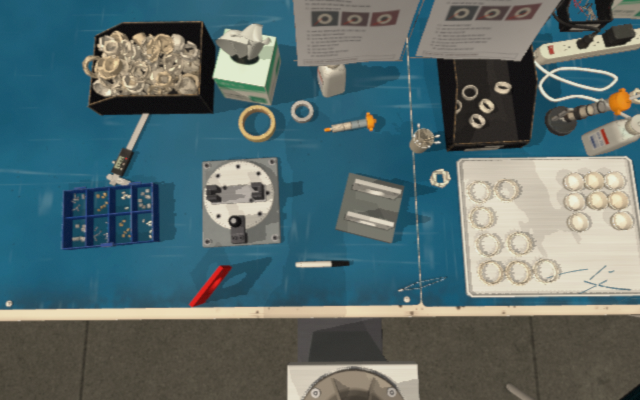

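The far pocket (top view 374,185; scene 340,187) holds the round-window plate and the near one (366,221) the square. The red look-alike is at (210,286). The head's knob (238,222) points toward the robot. Next I fit model silhouettes to the masks.

```bash
cat > fit.py <<'E'
from h import *
from scipy.optimize import minimize
from scipy.spatial.transform import Rotation as Ro
def box(x0,x1,y0,y1,z0,z1): return np.array([[x,y,z] for x in(x0,x1) for y in(y0,y1) for z in(z0,z1)])
def cyl(cx,r,z0,z1):
    a=np.linspace(0,2*np.pi,40,endpoint=False); return np.vstack([np.c_[cx+r*np.cos(a),r*np.sin(a),0*a+z] for z in(z0,z1)])
HEAD=[box(-.128,.1,-.1,.1,0,.012),cyl(0,.09,.012,.030),box(-.124,-.056,-.017,.017,.012,.052),cyl(-.074,.0135,.06,.092),cyl(-.074,.011,.05,.06),
      box(-.018,.018,.042,.067,.03,.086),box(-.018,.018,-.067,-.042,.03,.086)]
def plate(z0=.026,x=0): return [box(x-.005,x+.005,-.055,.055,z0,.1)]
S=8
def place(P,q): c,s=np.cos(q[2]),np.sin(q[2]); return P@np.array([[c,-s,0],[s,c,0],[0,0,1]]).T+[q[0],q[1],0]
def wristproj(P,pose):
    p=camera_params("wrist"); T=np.eye(4); T[:3,:3]=Ro.from_quat(pose[1]).as_matrix(); T[:3,3]=pose[0]
    M=np.linalg.inv(T@np.array(p["T_tool_cam"])); c=P@M[:3,:3].T+M[:3,3]
    rho=np.hypot(c[:,0],c[:,1]); th=np.arctan2(rho,c[:,2]); k=th/np.maximum(rho,1e-9)
    return np.c_[p["fx"]*c[:,0]*k+p["cx"],p["fy"]*c[:,1]*k+p["cy"]]
def sil(n,parts,q,pose=None):
    im=np.zeros((400,640),np.uint8)
    for P in parts:
        W=place(P,q); uv=proj(n,W) if n!="wrist" else wristproj(W,pose)
        cv2.fillConvexPoly(im,np.round(cv2.convexHull(uv.astype(np.float32))*16).astype(np.int32),255,cv2.LINE_AA,4)
    return im/255.
def fit(views,parts,q0,d=(.01,.01,.05)):
    # views: list (cam, mask, pose)
    def cost(v):
        q=np.array(q0)+np.array(v)*d; t=0
        for n,m,pose in views:
            a=cv2.GaussianBlur(sil(n,parts,q,pose),(0,0),1.2); b=cv2.GaussianBlur(m.astype(float),(0,0),1.2); t+=((a-b)**2).sum()/m.sum()
        return t
    best=None
    for st in([0,0,0],[1,1,1],[-1,1,-1]):
        r=minimize(cost,st,method="Nelder-Mead",options=dict(xatol=.005,fatol=1e-5,initial_simplex=np.array([st]+[list(np.array(st)+e) for e in np.eye(3)])))
        if best is None or r.fun<best.fun: best=r
    return np.array(q0)+best.x*d,best.fun
def fill(m):
    c,_=cv2.findContours(m.astype(np.uint8),cv2.RETR_EXTERNAL,cv2.CHAIN_APPROX_NONE); o=np.zeros(m.shape,np.uint8); cv2.drawContours(o,c,-1,1,-1); return o>0
E
python3 - <<'E'
from fit import *
ims={n:grab_frame(n) for n in("scene","top")}
def get(n,t,at):
    L=[r for r in cut_out(n,t) if np.hypot(*(np.array(r["at"])-at))<12]
    return fill(L[0]["mask"]) if L else None
A={"pr":("plate_round",(340,188),(374,185)),"ps":("plate_square",(362,195),(366,221)),"hd":("index_head",(263,287),(242,200))}
M={}
for k,(t,a,b) in A.items():
    for n,at in(("scene",a),("top",b)):
        m=get(n,t,at); print(k,n,None if m is None else m.sum())
        if m is not None: M[k,n]=m
np.savez("m0.npz",**{k+"_"+n:v for (k,n),v in M.items()})
def z(uv,h): return atz("top",uv,h)
x=z((374,188),.09); print("pr",x)
Q={}
for k,parts,q0 in(("pr",plate(),(*z((374,186),.06)[:2],-.17)),("ps",plate(),(*z((369,219),.06)[:2],-.17)),("hd",HEAD,(*z((242,190),.03)[:2],0.))):
    V=[(n,M[k,n],None) for n in("scene","top") if (k,n) in M]
    Q[k],f=fit(V,parts,q0); print(k,Q[k].round(4),round(f,3))
    for v in V: print("  ",v[0],fit([v],parts,Q[k])[0].round(4))
    for n in ims:
        cs,_=cv2.findContours((sil(n,parts,Q[k])>.5).astype(np.uint8),cv2.RETR_EXTERNAL,cv2.CHAIN_APPROX_NONE)
        big=cv2.drawContours(ims[n],cs,-1,(0,255,0),1)
a=cv2.resize(ims["scene"][160:345,180:400],None,fx=3,fy=3)[:, :660]
cv2.imwrite("pics/fit1.png",cv2.resize(a,(660,555)))
E
```

```text
pr scene 892
pr top 509
ps scene 919
ps top 442
hd scene 8268
hd top 6582
pr [ 0.56752589 -0.05647989  0.09      ]
pr [ 0.5699 -0.0648 -0.2303] 0.036
   scene [ 0.5686 -0.0624 -0.2087]
   top [ 0.5702 -0.0646 -0.2556]
ps [ 0.4924 -0.0439 -0.242 ] 0.053
   scene [ 0.4914 -0.041  -0.2332]
   top [ 0.4926 -0.0445 -0.2508]Traceback (most recent call last):
  File "<stdin>", line 18, in <module>
  File "fit.py", line 32, in fit
    r=minimize(cost,st,method="Nelder-Mead",options=dict(xatol=.005,fatol=1e-5,initial_simplex=np.array([st]+[list(np.array(st)+e) for e in np.eye(3)])))
    res = _minimize_neldermead(fun, x0, args, callback, bounds=bounds,
                               **options)
    fxr = func(xr)
    fx = function(np.copy(x), *(wrapper_args + args))
  File "fit.py", line 28, in cost
    a=cv2.GaussianBlur(sil(n,parts,q,pose),(0,0),1.2); b=cv2.GaussianBlur(m.astype(float),(0,0),1.2); t+=((a-b)**2).sum()/m.sum()
                       ~~~^^^^^^^^^^^^^^^^
  File "fit.py", line 20, in sil
    W=place(P,q); uv=proj(n,W) if n!="wrist" else wristproj(W,pose)
                     ~~~~^^^^^
  File "h.py", line 11, in proj
    p,R,t=cam(n); q=np.atleast_2d(P)@R.T+t
          ~~~^^^
  File "h.py", line 4, in cam
    p=camera_params(n); R=cv2.Rodrigues(np.array(p["rvec"],float))[0]; t=np.array(p["tvec"],float).ravel()
ValueError: time passes only in moves, steps and waits
```

```bash
python3 - <<'E'
s=open('h.py').read()
s=s.replace("def cam(n):","from functools import lru_cache\ncamera_params=lru_cache(None)(camera_params)\n@lru_cache(None)\ndef cam(n):",1)
open('h.py','w').write(s)
E
python3 - <<'E'
from fit import *
M=np.load("m0.npz"); print(M["hd_top"].shape)
ims={n:cv2.imread(f"pics/{n}0.png") for n in("scene","top")}
q0=(*atz("top",(242,195),.02)[:2],0.); print(q0)
V=[(n,M["hd_"+n],None) for n in ims]
q,f=fit(V,HEAD,q0); print("hd",q.round(4),f)
for v in V: print(v[0],fit([v],HEAD,q)[0].round(4))
for name,parts,qq in(("hd",HEAD,q),("pr",plate(),(.5699,-.0648,-.25)),("ps",plate(),(.4924,-.044,-.25))):
  for n in ims:
    for P in parts:
        h=cv2.convexHull(np.round(proj(n,place(P,qq))).astype(np.int32)); cv2.polylines(ims[n],[h],True,(0,255,0),1)
a=cv2.resize(ims["scene"][165:345,185:395],(400,343)); b=cv2.resize(ims["top"][145:255,195:405],(400,210))
cv2.imwrite("pics/fit1.png",cv2.resize(np.vstack([a,b]),(560,774*560//560))[:600] if 0 else np.vstack([a,b]))
E
```

```text
(400, 640)
(np.float64(0.5676821381139151), np.float64(0.2741305593296955), 0.0)
hd [0.5678 0.2798 0.044 ] 0.05150462298934769
scene [0.5681 0.2793 0.0485]
top [0.5676 0.2799 0.0409]
```

View pics/fit1.png

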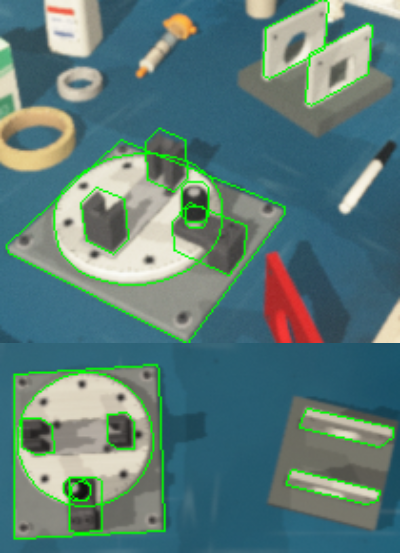

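The fits lie on the outlines in both views. The head is at (0.568, 0.280) with yaw 0.044, and the round plate is at (0.570, -0.064) with yaw about -0.25. I'll move above the plate.

Request:
apply_moves:
  linear:
    - [13.14,22.65,-0.5]
    - [13.14,22.65,-0.5]
    - [13.14,22.65,-0.5]
    - [13.14,22.65,-0.5]
    - [13.14,22.65,-0.5]
    - [13.14,22.65,-0.5]
    - [13.14,22.65,-0.5]
    - [13.14,22.65,-0.5]
    - [13.14,22.65,-0.5]
    - [13.14,22.65,-0.5]
  angular:
    - [0,0,10.95]
    - [0,0,10.95]
    - [0,0,10.95]
    - [0,0,10.95]
    - [0,0,10.95]
    - [0,0,10.95]
    - [0,0,10.95]
    - [0,0,10.95]
    - [0,0,10.95]
    - [0,0,10.95]
  jaw: 1

```text
time: 2.35
tool_pos: [0.5558, -0.0882, 0.1901]
tool_rot: [0.79, 0.613, 0.0, 0.0]
ft_force: [1.0, -1.2, -0.8]
opening: 0.0857
gripper_force: 0.0
```

Request:
apply_moves:
  linear:
    - [0.55,0.95,-0.5]
    - [0.55,0.95,-0.5]
    - [0.55,0.95,-0.5]
    - [0.55,0.95,-0.5]
  angular:
    - [0,0,0]
    - [0,0,0]
    - [0,0,0]
    - [0,0,0]

```text
time: 2.85
tool_pos: [0.5685, -0.0673, 0.1777]
tool_rot: [0.79, 0.613, 0.0, 0.0]
ft_force: [0.4, -0.2, 0.5]
opening: 0.0856
gripper_force: 0.0
```

```bash
python3 - <<'E'
from fit import *
o=get_obs(); pose=(o["tool_pos"],o["tool_rot"]); print(pose)
im=grab_frame("wrist"); p=camera_params("wrist"); print(p)
for t in("plate_round","plate_square"):
    for r in cut_out("wrist",t): print(t,r["score"],r["at"],r["mask"].sum())
def dr(parts,q,c):
    for P in parts: cv2.polylines(im,[cv2.convexHull(np.round(wristproj(place(P,q),pose)).astype(np.int32))],True,c,1)
for q in((.5699,-.0644,-.25),(.4924,-.044,-.25)): dr([box(-.005,.005,-.055,.055,.1,.1)],q,(0,255,0)); dr([box(-.005,.005,-.055,.055,.026,.026)],q,(0,0,255))
cv2.imwrite("pics/w1.png",im)
E
```

```text
(array([ 0.56852506, -0.06731211,  0.17772415]), array([7.90126715e-01, 6.12943468e-01, 2.39719875e-06, 2.81741109e-04]))
{'fx': 309.70691628693146, 'fy': 309.70691628693146, 'cx': 324.16706050739407, 'cy': 204.3275575451663, 'T_tool_cam': array([[-2.42762232e-04, -9.52994275e-01, -3.02988205e-01,
         7.94542416e-02],
       [ 9.99999929e-01, -3.19097609e-04,  2.02436857e-04,
         2.68970330e-04],
       [-2.89603977e-04, -3.02988134e-01,  9.52994285e-01,
        -1.73427251e-01],
       [ 0.00000000e+00,  0.00000000e+00,  0.00000000e+00,
         1.00000000e+00]])}
plate_round 0.66 [327.8, 189.5] 1559
plate_square 0.57 [246.1, 185.5] 3456
plate_square 0.35 [457.7, 253.9] 2155
```

View pics/w1.png

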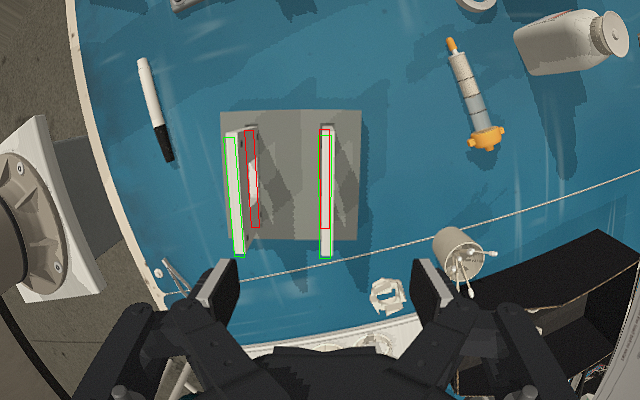

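```bash
python3 - <<'E'
from fit import *
o=get_obs(); pose=(o["tool_pos"],o["tool_rot"])
im=grab_frame("wrist")
m=[fill(r["mask"]) for r in cut_out("wrist","plate_round") if abs(r["at"][0]-328)<15][0]
ys,xs=np.nonzero(m); print(xs.min(),xs.max(),ys.min(),ys.max())
q,f=fit([("wrist",m,pose)],plate(),(.5699,-.0644,-.25)); print(q,f)
g=cv2.cvtColor(im,cv2.COLOR_BGR2GRAY)
for y in(140,165,190,215,240,250): print(y,g[y,308:345])
print(g[115:140:1,325],g[245:268,326])
print(wristproj(place(box(-.005,.005,-.055,.055,.1,.1),(.5699,-.0644,-.25)),pose)[::2].round(1))
E
```

```text
321 334 126 255
[ 0.57280875 -0.06179204 -0.26062675] 0.024494421361713252
140 [136 137 136 136 136 136 134 137 136 139 136 134 104  77 211 220 212 209
 209 213 212 210 206 209 211 218 181 112  91  94 111 123 125 125 125 126
 126]
165 [137 134 136 137 134 134 135 135 133 137 139 128  92 123 211 219 213 208
 210 213 211 209 208 210 214 202 161  98 108 109 108 107 109 108 109 109
 112]
190 [136 137 137 135 136 135 137 134 135 135 137 125  93 119 212 217 211 206
 209 212 210 209 209 210 215 191 153 119 122 123 128 112  95  97  98  98
  96]
215 [135 136 134 136 135 133 134 135 134 138 129 117  98 158 211 214 209 209
 209 209 206 207 210 211 218 156  85  93  95  88 119 125 123 122 127 125
 128]
240 [101 102 102  99 101 103 102 101  99  97 106 110 112 182 210 213 209 211
 209 208 209 210 211 212 180 126  87  95  91  95  93  95  92  94  95  94
  94]
250 [ 97  98  99  80  77  74  73  77  74  92  98  84  89 189 211 212 210 209
 208 209 208 210 212 209 163 101  69  75  77  98  81  71  77  78  76  75
  73]
[136 138 134 135 137 134 136 139 123  80  98 167 183 176 177 173 179 208
 211 210 209 210 209 208 210] [210 209 210 209 210 208 208 209 209 211 223 141  85  95  96  94  93  84
 215 200 101  96  96]
[[319.  258.6]
 [318.2 135.7]
 [330.  258.6]
 [330.6 135.7]]
```

The wrist view puts the plate 2–3 mm further in +x and +y than the other two cameras do. I'll use a blend, descend, and grip.

Request:
apply_moves:
  linear:
    - [0.12,0.17,0]
    - [0.12,0.17,-1.0]
    - [0.12,0.17,-2.0]
    - [0.12,0.17,-3.0]
    - [0.12,0.17,-3.8]
    - [0.12,0.17,-4.37]
    - [0.12,0.17,-4.37]
    - [0.12,0.17,-4.37]
  angular:
    - [0,0,0]
    - [0,0,0]
    - [0,0,0]
    - [0,0,0]
    - [0,0,0]
    - [0,0,0]
    - [0,0,0]
    - [0,0,0]
  jaw: 1

```text
time: 4.1
tool_pos: [0.5722, -0.0617, 0.0688]
tool_rot: [0.79, 0.614, 0.0, 0.0]
ft_force: [-0.0, -0.2, 0.4]
opening: 0.0852
gripper_force: 0.0
```

Request:
apply_moves:
  linear:
    - [0,0,0]
    - [0,0,0]
    - [0,0,0]
    - [0,0,0]
    - [0,0,0]
    - [0,0,0]
    - [0,0,0]
    - [0,0,0]
  angular:
    - [0,0,0]
    - [0,0,0]
    - [0,0,0]
    - [0,0,0]
    - [0,0,0]
    - [0,0,0]
    - [0,0,0]
    - [0,0,0]
  jaw: 0
  force: 40

```text
time: 5.1
tool_pos: [0.5719, -0.0618, 0.0682]
tool_rot: [0.79, 0.614, 0.0, 0.0]
ft_force: [0.2, -0.3, 5.6]
opening: 0.0076
gripper_force: 39.5
```

Request:
apply_moves:
  linear:
    - [0,0,0.4]
    - [0,0,1.0]
    - [0,0,2.0]
    - [0,0,3.2]
    - [0,0,4.4]
    - [0,0,4.8]
    - [0,0,4.8]
    - [0,0,4.8]
  angular:
    - [0,0,0]
    - [0,0,0]
    - [0,0,0]
    - [0,0,0]
    - [0,0,0]
    - [0,0,0]
    - [0,0,0]
    - [0,0,0]

```text
time: 6.1
tool_pos: [0.5711, -0.0618, 0.187]
tool_rot: [0.79, 0.614, -0.001, -0.001]
ft_force: [0.2, 0.0, -2.7]
opening: 0.0078
gripper_force: 39.1
```

```bash
python3 - <<'E'
from fit import *
o=get_obs(); print(o["tool_pos"],o["tool_rot"],o["opening"],o["gripper_force"],o["ft_force"])
w=grab_frame("wrist"); s=grab_frame("scene")
for t in("plate_round",):
    for c in("wrist","scene"):
        for r in cut_out(c,t): print(c,r["score"],r["at"],r["mask"].sum())
a=cv2.resize(s[100:260,240:440],(500,400)); cv2.imwrite("pics/l.png",np.vstack([a[:, :500],cv2.resize(w,(500,312))[112:312]]))
E
```

```text
[ 0.57105257 -0.06182364  0.18697924] [ 7.89574387e-01  6.13654263e-01 -6.14739929e-04 -5.95609789e-04] 0.00778561293537468 39.056671829894185 [ 0.24550339  0.04663774 -2.74792432]
wrist 0.81 [322.7, 232.7] 3672
scene 0.71 [337.2, 338.3] 1380
scene 0.65 [337.7, 147.4] 999
```

View pics/l.png

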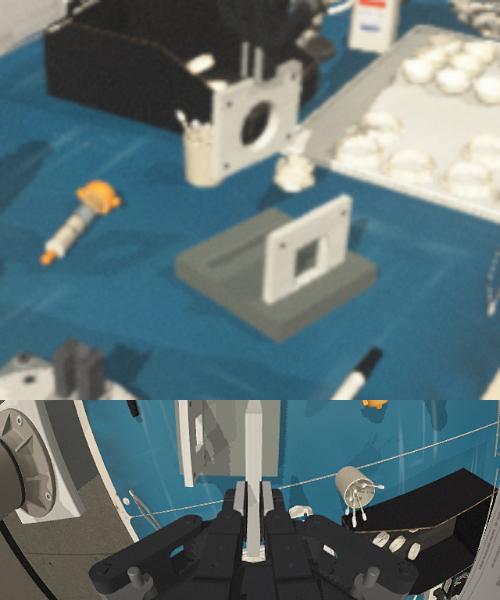

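The round plate is held and the square one is still in the block. I'll carry the plate over to the slot.

Request:
apply_moves:
  linear:
    - [-0.12,1.5,0]
    - [-0.12,3.3,0]
    - [-0.12,5.1,0]
    - [-0.12,6.9,0]
    - [-0.12,8.7,0]
    - [-0.12,10.5,0]
    - [-0.12,12.2,0]
    - [-0.12,13.3,0]
    - [-0.12,13.66,0]
    - [-0.12,13.66,0]
  angular:
    - [0,0,0.4]
    - [0,0,0.8]
    - [0,0,1.2]
    - [0,0,1.7]
    - [0,0,2.1]
    - [0,0,2.6]
    - [0,0,3.0]
    - [0,0,3.36]
    - [0,0,3.36]
    - [0,0,3.36]

```text
time: 7.55
tool_pos: [0.5685, 0.2796, 0.1876]
tool_rot: [0.691, 0.722, -0.0, -0.0]
ft_force: [0.2, -0.5, -3.2]
opening: 0.0076
gripper_force: 39.1
```

Request:
apply_moves:
  linear:
    - [0,0,-0.3]
    - [0,0,-0.6]
    - [0,0,-0.6]
    - [0,0,-0.6]
  angular:
    - [0,0,0]
    - [0,0,0]
    - [0,0,0]
    - [0,0,0]

```text
time: 8.05
tool_pos: [0.5688, 0.2795, 0.1731]
tool_rot: [0.692, 0.722, -0.0, -0.0]
ft_force: [0.8, -0.1, -2.3]
opening: 0.0076
gripper_force: 39.1
```

```bash
python3 - <<'E'
from fit import *
o=get_obs(); pose=(o["tool_pos"],o["tool_rot"]); print(pose,o["ft_force"])
w=grab_frame("wrist"); cv2.imwrite("pics/w2raw.png",w)
s=grab_frame("scene"); cv2.imwrite("pics/s2raw.png",s)
t=grab_frame("top"); cv2.imwrite("pics/t2raw.png",t)
q=(.568,.2796,.044)
def dr(P,q,c): cv2.polylines(w,[cv2.convexHull(np.round(wristproj(place(P,q),pose)).astype(np.int32))],True,c,1)
for P in HEAD[5:]: dr(P,q,(0,255,0))
dr(cyl(-.074,.0135,.092,.092),q,(0,255,0))
z=pose[0][2]; qt=(*pose[0][:2],.044); dr(box(-.005,.005,-.055,.055,z+.0315,z+.0315),qt,(0,0,255)); dr(box(-.005,.005,-.055,.055,z-.0585,z-.0585),qt,(0,0,255))
cv2.imwrite("pics/w2.png",cv2.resize(w[60:330,180:520],(750,596)))
E
```

```text
(array([0.56882392, 0.27948743, 0.17314216]), array([ 6.91610715e-01,  7.22270460e-01, -5.64797943e-06, -4.14010693e-05])) [ 0.77677029 -0.14001198 -2.30549973]
```

View pics/w2.png

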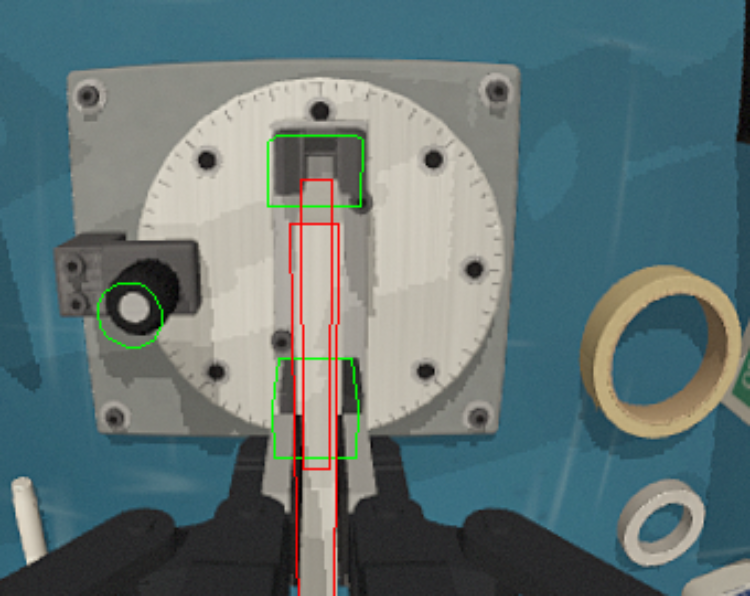

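The whole head appears about 2.5 px right of and 3.5 px above my model. The plate in the block showed the same offset, so this is a constant wrist-camera bias. I'll zoom on the raw picture for a relative measurement.

```bash
python3 - <<'E'
import cv2,numpy as np
w=cv2.imread("pics/w2raw.png"); s=cv2.imread("pics/s2raw.png"); 
a=cv2.resize(w[110:290,290:360],None,fx=3.3,fy=3.3,interpolation=cv2.INTER_NEAREST)
for r in range(110,290,20): cv2.putText(a,str(r),(0,int((r-110)*3.3)+8),0,.3,(0,0,255),1)
b=cv2.resize(s[190:330,200:330],None,fx=4.2,fy=4.2,interpolation=cv2.INTER_CUBIC)
b=cv2.copyMakeBorder(b,0,max(0,a.shape[0]-b.shape[0]),0,0,0)[:a.shape[0]]
o=np.hstack([a,b]); print(o.shape); cv2.imwrite("pics/z2.png",o)
E
```

```text
(594, 777, 3)
```

View pics/z2.png

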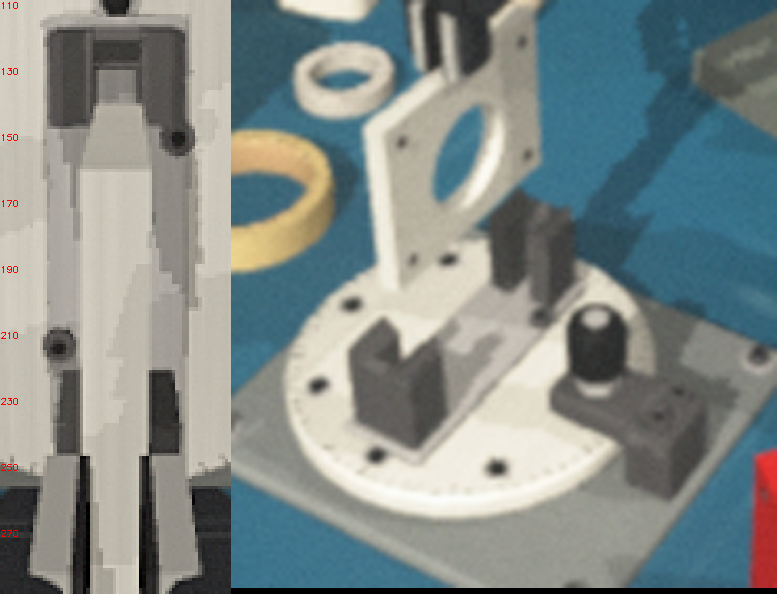

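```bash
cat > rel.py <<'E'
from fit import *
p=(np.array([0.56882392,0.27948743,0.17314216]),np.array([6.91610715e-01,7.22270460e-01,-5.6e-06,-4.1e-05])); z=p[0][2]
hq=(.568,.2796,.044); f=lambda P,q:wristproj(place(np.array(P,float),q),p).round(1).tolist()
print("far guide y42",f([[-.018,.042,.086],[.018,.042,.086]],hq),"y67",f([[-.018,.067,.086],[.018,.067,.086]],hq))
print("near y-42",f([[-.018,-.042,.086],[.018,-.042,.086]],hq))
th=2*np.arctan2(.72227,.69161)-np.pi/2; print("tool yaw",th); tq=(*p[0][:2],th)
for h in(-.0585,.0315): print("plate",h,f([[-.005,.055,z+h],[.005,.055,z+h]],tq))
E
python3 rel.py; python3 - <<'E'
import cv2
g=cv2.cvtColor(cv2.imread("pics/w2raw.png"),cv2.COLOR_BGR2GRAY)
print("row",110,"col 298");
for r in(125,138,143,155,165,200,228): print(r,g[r,298:354])
print("c310",g[110:160,310]);print("c342",g[110:160,342]);print("c325",g[110:170,325]);print("c310n",g[210:260,310]);print("c340n",g[210:260,339])
E
```

```text
far guide y42 [[300.9, 152.9], [343.4, 152.9]] y67 [[300.5, 123.6], [343.7, 123.5]]
near y-42 [[303.0, 243.7], [341.8, 243.7]]
tool yaw 0.04336322107502877
plate -0.0585 [[316.3, 141.3], [329.7, 141.3]]
plate 0.0315 [[311.5, 161.5], [333.1, 161.5]]
row 110 col 298
125 [200 204 207 208 212 176 110  77  85  81  76  70  72  73  68  72  69  76
  98  80  57  58  59  61  62  61  60  63  59  60  62  60  60  60  60  94
  91  85  84  84  84  86  86  82  77  72  68  74 119 171 193 193 190 191
 193 195]
138 [201 204 205 207 206 167 119  88  78  83  82  72  70  69  71  68  70  77
  91  72  70  97 131 130 125 124 126 130 148 145 141 141 128  89  73  93
  88  87  83  82  84  84  84  84  75  67  71  72 130 172 194 191 187 200
 206 207]
143 [202 204 203 207 204 178 118  88  83  84  81  68  72  70  70  71  70  75
  92  69 136 183 175 173 171 172 171 173 172 172 171 171 172 173 183 124
  85  84  82  84  84  85  85  83  72  72  68  80 125 167 195 192 187 190
 191 189]
155 [190 190 192 194 185 164 166 169 169 173 167 137 143 141 136 138 141 149
 166 169 168 168 168 170 169 168 168 167 169 168 168 168 16
[... 1183 characters left out ...]
5  46  63  79  85 138 143 142]
c325 [ 37  37  33  35  83 185 168 141 110  96  98  97  64  57  66  63  64  57
  72  95  77 131 130 129 130 128 128 129 130 128 141 160 174 173 171 168
 168 169 170 171 167 170 170 170 169 167 170 168 167 162 168 187 201 201
 198 200 198 200 200 200]
c310n [ 48  82  87  88  84  75  86  83  97 113 129 131  77  69  70  72  72  70
  72  72  74  70  73  73  73  75  73  73  72  73  73  71  74  71  73  72
  64 104 148 147 145 144 146 145 147 145 146 146 146 146]
c340n [159 160 160 158 160 160 160 158 160 162 160 147  68  40  52  51  50  48
  52  50  45  42  50  46  48  46  47  49  48  48  57  60  59  58  57  55
  49 103 150 147 144 145 145 146 144 147 146 143 145 144]
```

Measured against the plate in the hand, the guides sit about 3.9 mm further in +y, while x and yaw already match. I'll shift by that and descend in stages, watching the force.

Request:
apply_moves:
  linear:
    - [-0.02,0.156,0]
    - [-0.02,0.156,-0.4]
    - [-0.02,0.156,-0.8]
    - [-0.02,0.156,-1.2]
    - [-0.02,0.156,-1.5]
    - [-0.02,0.156,-1.5]
  angular:
    - [0,0,0]
    - [0,0,0]
    - [0,0,0]
    - [0,0,0]
    - [0,0,0]
    - [0,0,0]

```text
time: 8.95
tool_pos: [0.5679, 0.2834, 0.1348]
tool_rot: [0.691, 0.722, -0.001, -0.0]
ft_force: [-0.4, -0.6, -2.5]
opening: 0.0075
gripper_force: 39.1
```

Request:
apply_moves:
  linear:
    - [0,0,-0.2]
    - [0,0,-0.4]
    - [0,0,-0.6]
    - [0,0,-0.6]
  angular:
    - [0,0,0]
    - [0,0,0]
    - [0,0,0]
    - [0,0,0]

```text
time: 9.45
tool_pos: [0.568, 0.2835, 0.1202]
tool_rot: [0.691, 0.722, -0.0, -0.0]
ft_force: [0.1, 0.5, -2.5]
opening: 0.0076
gripper_force: 39.1
```

The plate has entered the groove without contact force. Continuing down to the floor.

Request:
apply_moves:
  linear:
    - [0,0,-0.2]
    - [0,0,-0.4]
    - [0,0,-0.6]
    - [0,0,-0.8]
    - [0,0,-0.9]
    - [0,0,-0.9]
  angular:
    - [0,0,0]
    - [0,0,0]
    - [0,0,0]
    - [0,0,0]
    - [0,0,0]
    - [0,0,0]

```text
time: 10.2
tool_pos: [0.5682, 0.2836, 0.0979]
tool_rot: [0.691, 0.722, -0.0, -0.0]
ft_force: [-0.1, 1.0, -2.9]
opening: 0.0079
gripper_force: 39.1
```

Request:
apply_moves:
  linear:
    - [0,0,-0.06]
    - [0,0,-0.12]
    - [0,0,-0.16]
    - [0,0,-0.16]
  angular:
    - [0,0,0]
    - [0,0,0]
    - [0,0,0]
    - [0,0,0]

```text
time: 10.7
tool_pos: [0.5685, 0.2836, 0.0943]
tool_rot: [0.692, 0.722, 0.0, 0.0]
ft_force: [1.0, -1.1, 1.6]
opening: 0.0077
gripper_force: 39.6
```

Request:
apply_moves:
  linear:
    - [0,0,-0.02]
    - [0,0,-0.04]
    - [0,0,-0.04]
  angular:
    - [0,0,0]
    - [0,0,0]
    - [0,0,0]

```text
time: 11.08
tool_pos: [0.5692, 0.2837, 0.0942]
tool_rot: [0.692, 0.722, 0.001, 0.001]
ft_force: [0.6, -2.6, 10.2]
opening: 0.0075
gripper_force: 41.1
```

Seated on the floor: the force rose to about 10 N with no further drop. Releasing with a part opening, then rising.

Request:
apply_moves:
  linear:
    - [0,0,0.03]
    - [0,0,0.03]
    - [0,0,0.03]
    - [0,0,0.03]
    - [0,0,0.03]
    - [0,0,0.03]
  angular:
    - [0,0,0]
    - [0,0,0]
    - [0,0,0]
    - [0,0,0]
    - [0,0,0]
    - [0,0,0]
  jaw: 0.45

```text
time: 11.82
tool_pos: [0.5682, 0.2836, 0.0939]
tool_rot: [0.691, 0.722, 0.0, -0.0]
ft_force: [0.1, -0.5, -0.8]
opening: 0.0386
gripper_force: 0.0
```

Request:
apply_moves:
  linear:
    - [0,0,0.5]
    - [0,0,1.0]
    - [0,0,1.8]
    - [0,0,2.6]
    - [0,0,3.4]
    - [0,0,3.6]
    - [0,0,3.6]
    - [0,0,3.6]
  angular:
    - [0,0,0]
    - [0,0,0]
    - [0,0,0]
    - [0,0,0]
    - [0,0,0]
    - [0,0,0]
    - [0,0,0]
    - [0,0,0]

```text
time: 12.82
tool_pos: [0.5679, 0.2833, 0.1831]
tool_rot: [0.691, 0.722, -0.001, -0.0]
ft_force: [-0.7, 0.6, 0.4]
opening: 0.0385
gripper_force: 0.0
```

```bash
python3 - <<'E'
from fit import *
o=get_obs(); pose=(o["tool_pos"],o["tool_rot"]); print(pose,o["opening"])
w=grab_frame("wrist"); cv2.imwrite("pics/w3raw.png",w); s=grab_frame("scene"); cv2.imwrite("pics/s3raw.png",s)
for c in("wrist","scene"):
  for t in("plate_round","knob_top"):
    for r in cut_out(c,t):
        ys,xs=np.nonzero(r["mask"]); print(c,t,r["score"],r["at"],xs.min(),xs.max(),ys.min(),ys.max())
        if t=="plate_round" and abs(r["at"][0]-265)<40 and c=="scene": print(fit([(c,fill(r["mask"]),None)],[P-[0,0,0] for P in [box(-.005,.005,-.055,.055,.06,.126)]],(.5685,.2835,.044)))
def f(z): return (wristproj(place(cyl(-.074,.0135,z,z),(.5685,.2808,.044)),pose).mean(0)).round(1)
print("pred knob centre top",f(.092),"tcp",wristproj(np.array([pose[0]]),pose))
a=cv2.resize(s[190:330,200:330],(460,495)); b=cv2.resize(w[100:320,230:400],(340,440)); b=cv2.copyMakeBorder(b,0,55,0,0,0)
cv2.imwrite("pics/z3.png",np.hstack([a,b]))
E
```

```text
(array([0.56789186, 0.28331865, 0.18309186]), array([ 6.91487121e-01,  7.22388527e-01, -5.71024491e-04, -2.26388488e-04])) 0.038499522168785674
wrist plate_round 0.92 [131.4, 133.2] 78 182 103 173
wrist plate_round 0.91 [328.2, 202.4] 319 332 135 272
wrist knob_top 0.91 [251.4, 193.5] 232 264 178 211
scene plate_round 0.81 [337.7, 336.2] 324 355 297 379
scene knob_top 0.76 [287.6, 271.8] 280 295 261 280
pred knob centre top [243.1 201.8] tcp [[322.79344566 241.77942472]]
```

View pics/z3.png

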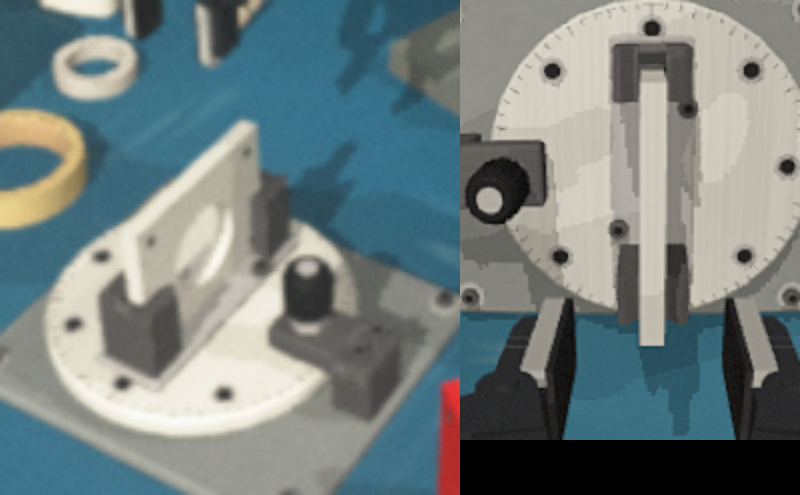

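The plate stands home in the slot and is let go, with the plunger still in. The knob's cap appears at wrist pixel (244, 200), which after the bias puts the knob at about (0.494, 0.277). I'll move above it.

Request:
apply_moves:
  linear:
    - [-1.0,-0.1,0]
    - [-2.0,-0.2,0]
    - [-2.95,-0.24,0]
    - [-2.95,-0.24,0]
    - [-2.95,-0.24,-0.8]
    - [-2.95,-0.24,-1.6]
    - [-2.95,-0.24,-1.8]
    - [-2.95,-0.24,-1.8]
  angular:
    - [0,0,0]
    - [0,0,0]
    - [0,0,0]
    - [0,0,0]
    - [0,0,0]
    - [0,0,0]
    - [0,0,0]
    - [0,0,0]
  jaw: 0.6

```text
time: 14.12
tool_pos: [0.4943, 0.2776, 0.1381]
tool_rot: [0.691, 0.722, -0.001, -0.0]
ft_force: [0.3, -0.7, -0.0]
opening: 0.051
gripper_force: 0.0
```

```bash
python3 - <<'E'
from fit import *
o=get_obs(); pose=(o["tool_pos"],o["tool_rot"]); print(pose,o["opening"])
w=grab_frame("wrist"); cv2.imwrite("pics/w4raw.png",w)
for r in cut_out("wrist","knob_top"):
    ys,xs=np.nonzero(r["mask"]); print(r["score"],r["at"],xs.min(),xs.max(),ys.min(),ys.max())
print("pred knob top",wristproj(np.array([[.4942,.2772,.092]]),pose), "tcp", wristproj(np.array([pose[0]]),pose))
cv2.imwrite("pics/z4.png",cv2.resize(w[100:340,200:450],(625,600)))
E
```

```text
(array([0.49430949, 0.27756582, 0.13814258]), array([ 6.91465792e-01,  7.22408876e-01, -5.62412029e-04, -3.97732783e-04])) 0.05097520642769996
0.81 [328.3, 207.4] 309 343 188 228
pred knob top [[322.94915585 216.73612358]] tcp [[322.79190951 241.78105049]]
```

View pics/z4.png

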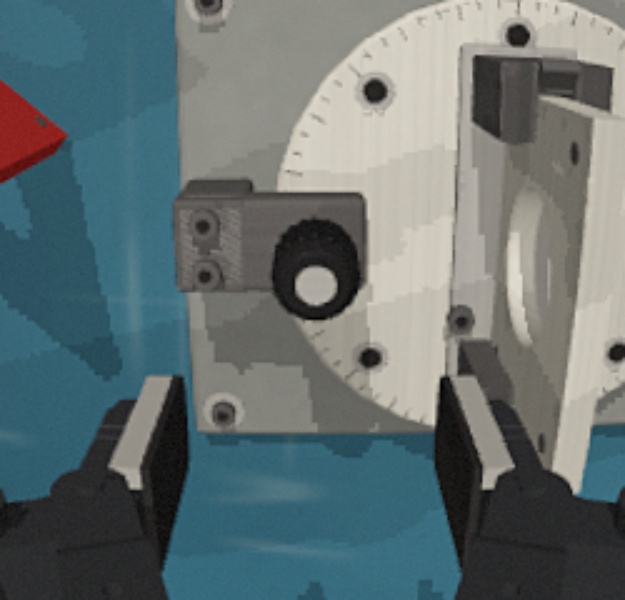

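The knob's cap is at wrist pixel (326, 214), within about 1 mm of prediction. Descending to grip it.

Request:
apply_moves:
  linear:
    - [0.02,-0.03,-0.6]
    - [0.02,-0.03,-1.2]
    - [0.02,-0.03,-1.8]
    - [0.02,-0.03,-2.4]
    - [0.02,-0.03,-2.8]
    - [0.02,-0.03,-3.04]
    - [0.02,-0.03,-3.04]
  angular:
    - [0,0,0]
    - [0,0,0]
    - [0,0,0]
    - [0,0,0]
    - [0,0,0]
    - [0,0,0]
    - [0,0,0]

```text
time: 15.1
tool_pos: [0.4949, 0.2768, 0.0626]
tool_rot: [0.691, 0.722, -0.0, -0.0]
ft_force: [0.4, 1.5, 0.0]
opening: 0.0511
gripper_force: 0.0
```

Request:
apply_moves:
  linear:
    - [0,0,0]
    - [0,0,0]
    - [0,0,0]
    - [0,0,0]
    - [0,0,0]
    - [0,0,0]
    - [0,0,0]
  angular:
    - [0,0,0]
    - [0,0,0]
    - [0,0,0]
    - [0,0,0]
    - [0,0,0]
    - [0,0,0]
    - [0,0,0]
  jaw: 0
  force: 80

```text
time: 15.98
tool_pos: [0.495, 0.2769, 0.0629]
tool_rot: [0.691, 0.722, -0.0, -0.0]
ft_force: [-0.6, -0.5, -0.2]
opening: -0.0
gripper_force: 0.0
```

The jaws shut fully without gripping, so I'm looking at all three cameras before acting.

```bash
python3 - <<'E'
from fit import *
o=get_obs(); print(o["tool_pos"],o["opening"],o["gripper_force"],o["ft_force"])
w=grab_frame("wrist"); s=grab_frame("scene"); t=grab_frame("top")
for n,i in(("w",w),("s",s),("t",t)): cv2.imwrite(f"pics/{n}5raw.png",i)
a=cv2.resize(s[205:325,215:345],(433,400)); b=cv2.resize(t[150:255,190:300],(367,350)); c=cv2.resize(w[150:400,200:450],(367,367))
L=cv2.copyMakeBorder(a,0,200,0,0,0); L[400:600,:300]=cv2.resize(s[150:350,150:450],(300,200)); b=b[:233]
R=np.vstack([cv2.resize(t[160:250,200:290],(367,233)),c]); cv2.imwrite("pics/z5.png",np.hstack([L,R]))
for n in("scene","top","wrist"):
  for th in("knob_top","plunger"):
    for r in cut_out(n,th):
        ys,xs=np.nonzero(r["mask"]); print(n,th,r["score"],r["at"],xs.min(),xs.max(),ys.min(),ys.max())
E
```

```text
[0.49500172 0.27685959 0.0628679 ] -4.7752510245918453e-05 0.0 [-0.55031821 -0.46819515 -0.16761514]
scene knob_top 0.21 [288.1, 274.2] 281 293 266 279
scene plunger 0.54 [286.6, 274.2] 280 294 266 280
top plunger 0.72 [253.9, 180.3] 216 274 160 214
wrist knob_top 0.9 [325.8, 238.2] 299 351 217 257
```

View pics/z5.png

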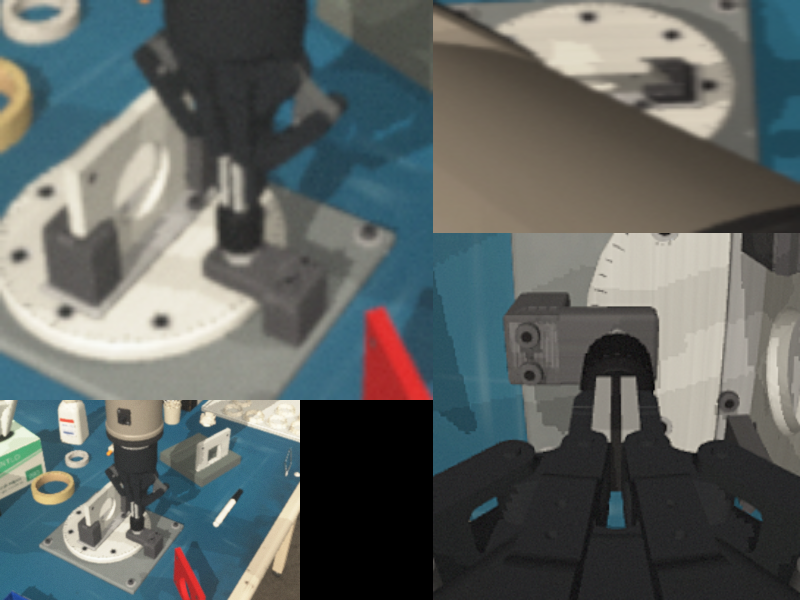

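The fingers seem to end at the middle of the knob's top face (scene about 285,266). I'll check where the tips should project and whether the clock or jaw state explains it.

```bash
python3 - <<'E'
from fit import *
o=get_obs(); pose=(o["tool_pos"],o["tool_rot"]); P=o["tool_pos"]
for h in(0,.01,.019,.029,.04): print(h,proj("scene",P+[0,0,h]).round(1),wristproj(np.array([P+[0,0,h]]),pose).round(1))
for q in((.5684,.2810,.044),(.568,.2796,.044)):
    for z in(.06,.092): 
        k=place(cyl(-.074,.0135,z,z),q); print(z,k.mean(0).round(4),proj("scene",k).mean(0).round(1),proj("scene",k).min(0).round(),proj("scene",k).max(0).round(),wristproj(k,pose).min(0).round(),wristproj(k,pose).max(0).round())
w=cv2.imread("pics/w5raw.png"); g=cv2.cvtColor(w,cv2.COLOR_BGR2GRAY)
for r in range(212,300,4): print(r,g[r,294:358:2])
E
```

```text
0 [[286.6 275.3]] [[322.8 241.8]]
0.01 [[286.5 271.5]] [[322.7 248.9]]
0.019 [[286.4 268.2]] [[322.7 255.9]]
0.029 [[286.3 264.3]] [[322.6 264.5]]
0.04 [[286.1 260.1]] [[322.5 275. ]]
0.06 [0.4945 0.2777 0.06  ] [286.6 276.7] [280. 272.] [293. 282.] [300. 218.] [344. 258.]
0.092 [0.4945 0.2777 0.092 ] [286.2 264.7] [279. 260.] [293. 270.] [296. 240.] [347. 285.]
0.06 [0.4941 0.2763 0.06  ] [287.2 276.4] [280. 272.] [294. 281.] [300. 220.] [343. 260.]
0.092 [0.4941 0.2763 0.092 ] [286.8 264.3] [280. 260.] [294. 269.] [295. 242.] [346. 287.]
212 [ 93  92  93  94  87  93  90  93  91  89  91  90  90  90  88  84  85  84
  82  83  82  83  84  82  85  84  83  86  78  69 189 187]
216 [ 89  91  91  90  90  92  92  91  92  88  92  91  89  89 102 144 130 105
  79  79  79  81  82  79  82  80  80  79  81  64 186 186]
220 [ 93  91  88  89  92  91  88  87  94  92  85  16  18  15  17  20  28  27
  23  20  45  63  84  83  82  83  83  83  79  68 188 187]
224 [ 92  91  89  88  88  87  93  87  24  20  18  28  25  19  25  26  15  28
  29  25  26  23  25  36  75  84  80  83  72  69 188 186]
228 [ 93  94  
[... 1683 characters left out ...]
 145 142 140 141 142 111  35  39  43  43  44  38  52 160]
280 [ 36  34  40  39  38  38  31 104 143 142 141 141 143 123  28  32  36 105
 143 144 141 141 143 117  21  40  44  37  40  38  42  36]
284 [ 39  39  43  42  39  38  35  71 114 148 164 158 158 137  36  35  42 119
 160 155 162 158 118  83  31  40  37  33  40  36  42  43]
288 [ 40  40  40  38  40  39  44  38  42  41  39  26 135 147  35  48  36 126
 164  17  40  42  42  41  44  40  41  37  39  40  37  40]
292 [ 38  44  42  43  43  39  42  33  40  37  40  41  55 116  36  44  43 102
  42  40  37  41  36  36  45  43  45  44  40  35  36  39]
296 [37 37 40 37 43 41 40 35 41 39 39 36 39 28 25 45 42 42 29 39 40 40 39 45
 36 39 38 39 37 43 39 34]
```

The jaws closed through the drawn knob with no contact force. I'll reopen and check the opening and force on the way.

Request:
apply_moves:
  linear:
    - [0,0,0]
    - [0,0,0]
    - [0,0,0]
  angular:
    - [0,0,0]
    - [0,0,0]
    - [0,0,0]
  jaw: 0.6
  force: 40

```text
time: 16.8
tool_pos: [0.495, 0.2769, 0.0628]
tool_rot: [0.691, 0.722, -0.0, -0.0]
ft_force: [0.6, 0.0, 0.7]
opening: 0.0508
gripper_force: 0.0
```

```bash
python3 - <<'E'
from fit import *
o=get_obs(); print(o["tool_pos"],o["opening"],o["gripper_force"],o["ft_force"],o["time"])
w=grab_frame("wrist"); cv2.imwrite("pics/w6raw.png",w); grab_frame("scene")
for n in("scene","wrist"):
  for th in("knob_top","plunger"):
    for r in cut_out(n,th):
        ys,xs=np.nonzero(r["mask"]); print(n,th,r["score"],r["at"],xs.min(),xs.max(),ys.min(),ys.max())
g=cv2.cvtColor(w,cv2.COLOR_BGR2GRAY)
for r in range(212,300,6): print(r,g[r,274:380:3])
E
```

```text
[0.49496694 0.27685215 0.06283327] 0.050757622169133425 0.0 [0.57799476 0.00751552 0.68571588] 16.8
scene knob_top 0.6 [286.2, 271.5] 280 294 262 280
scene plunger 0.82 [290.5, 272.7] 280 293 262 280
wrist knob_top 0.64 [329.4, 247.9] 300 350 219 278
wrist plunger 0.89 [326.5, 248.2] 300 350 218 277
212 [ 84  95  95  92  93  94  92  92  91  92  94  92  92  94  94  93  86  85
  84  85  85  88  87  84  85  87  71 195 186 189 188 186 189 189 189 189]
218 [ 89  82  90  92  93  91  93  97  93  94  93  94  92  94  99  71 102  53
  60  69  86  84  84  85  82  81  72 193 186 190 186 186 189 199 196 194]
224 [ 90  89  91  93  87  89  89  91  89  93  90  95  21  19  18  22  23  23
  23  25  22  18  33  81  82  82  67 193 185 191 187 188 187 198 199 203]
230 [ 77  92  96  99  91  91  93  93  94  92  98  19  21  22  19  23  26  24
  16  18  15  22  22  13  59  81  77 191 185 189 188 187 188 202 197 203]
236 [ 78  90  95  89  89  90  91  90  89  96  29  24  23  20  28  32  31  33
  30  30  27  25  27  22  21  79  78 191 188 201 200 199 202 202 197 203]
242 [ 63  83  89  89  90  88  91  92  90  65
[... 765 characters left out ...]
28  27  35  25  23  18
  24  35  30  28  11 161 154 153 146 186 186 185 186 188 187 162  26  14]
278 [  2 104  97  98  97  97  96  97  98  97  98  97  98 101 101  99  92  88
 110 104 156 155 150 150 125 135  59  99 148 155 188 185 189 109  23  14]
284 [  8 131 124 128  93  95  88 128 127 129 128 130 127 128 130 126  99  98
 102 136 152 113 150 150 127  16  29  32  42 147 190 187 189 150  25  20]
290 [ 70 129 125 127 125 127 127 129 129 126 127 127 126 125 125 125 107  99
  97  95  98 130 152 104 154 154 128 182 190 185 185 187 188 184  16  25]
296 [136 152 152 143 124 127 126 129 127 127 126 124 124 124 126 126 108 100
 100  98  99  97  98 107 152 100 149 186 186 184 184 187 185 193  51  24]
```

The knob sits centred between the open fingers (cap at wrist pixel 325,260). I'll close gently in steps and watch the opening and force.

Request:
apply_moves:
  linear:
    - [0,0,0]
    - [0,0,0]
  angular:
    - [0,0,0]
    - [0,0,0]
  jaw: 0.29
  force: 20

```text
time: 17.35
tool_pos: [0.495, 0.2768, 0.0629]
tool_rot: [0.691, 0.722, -0.0, -0.0]
ft_force: [0.9, -0.4, 0.1]
opening: 0.0246
gripper_force: 0.0
```

Request:
apply_moves:
  linear:
    - [0,0,0]
    - [0,0,0]
  angular:
    - [0,0,0]
    - [0,0,0]
  jaw: 0.2
  force: 20

```text
time: 17.6
tool_pos: [0.495, 0.2768, 0.0629]
tool_rot: [0.691, 0.722, -0.0, -0.0]
ft_force: [-0.1, -0.0, -0.3]
opening: 0.017
gripper_force: 0.0
```

Both cameras put the real fingertips about 29 mm above the reported TCP. The TCP should project to scene row 275, but the tips end near row 266, just above the knob's top. So the jaws closed over the knob, not on it. I'll check the module's offset value, then reopen and go lower in small steps.

```bash
python3 -c "
import bench; g=bench.grip_point_offset; print(g() if callable(g) else g)"
```

```text
0.0187
```

Request:
apply_moves:
  linear:
    - [0,0,0]
    - [0,0,0]
    - [0,0,0]
    - [0,0,-0.15]
    - [0,0,-0.3]
    - [0,0,-0.3]
  angular:
    - [0,0,0]
    - [0,0,0]
    - [0,0,0]
    - [0,0,0]
    - [0,0,0]
    - [0,0,0]
  jaw: 0.6

```text
time: 18.35
tool_pos: [0.4947, 0.2767, 0.0549]
tool_rot: [0.691, 0.722, -0.0, -0.0]
ft_force: [0.7, -0.3, 0.3]
opening: 0.0513
gripper_force: 0.0
```

Request:
apply_moves:
  linear:
    - [0,0,-0.1]
    - [0,0,-0.2]
    - [0,0,-0.2]
    - [0,0,-0.2]
  angular:
    - [0,0,0]
    - [0,0,0]
    - [0,0,0]
    - [0,0,0]

```text
time: 18.85
tool_pos: [0.495, 0.2769, 0.0504]
tool_rot: [0.691, 0.722, 0.0, -0.0]
ft_force: [-0.4, -0.4, -0.5]
opening: 0.0512
gripper_force: 0.0
```

Request:
apply_moves:
  linear:
    - [0,0,-0.1]
    - [0,0,-0.2]
    - [0,0,-0.2]
    - [0,0,-0.2]
  angular:
    - [0,0,0]
    - [0,0,0]
    - [0,0,0]
    - [0,0,0]

```text
time: 19.35
tool_pos: [0.495, 0.2769, 0.0453]
tool_rot: [0.691, 0.722, -0.0, -0.0]
ft_force: [-0.0, 0.2, -0.5]
opening: 0.0513
gripper_force: 0.0
```

The reported height is now below the bracket's top with no contact, which confirms the offset. I'll go 8 mm further and close.

Request:
apply_moves:
  linear:
    - [0,0,-0.1]
    - [0,0,-0.2]
    - [0,0,-0.3]
    - [0,0,-0.3]
    - [0,0,-0.3]
  angular:
    - [0,0,0]
    - [0,0,0]
    - [0,0,0]
    - [0,0,0]
    - [0,0,0]

```text
time: 19.98
tool_pos: [0.495, 0.2769, 0.0379]
tool_rot: [0.691, 0.722, 0.0, -0.0]
ft_force: [0.3, -0.7, -0.2]
opening: 0.0517
gripper_force: 0.0
```

Request:
apply_moves:
  linear:
    - [0,0,0]
    - [0,0,0]
    - [0,0,0]
    - [0,0,0]
    - [0,0,0]
  angular:
    - [0,0,0]
    - [0,0,0]
    - [0,0,0]
    - [0,0,0]
    - [0,0,0]
  jaw: 0
  force: 60

```text
time: 20.6
tool_pos: [0.4956, 0.277, 0.0383]
tool_rot: [0.692, 0.722, 0.001, 0.0]
ft_force: [1.8, -1.3, 6.5]
opening: 0.0246
gripper_force: 58.9
```

The knob is gripped at 59 N. Pulling up.

Request:
apply_moves:
  linear:
    - [0,0,0]
    - [0,0,0.1]
    - [0,0,0.2]
    - [0,0,0.3]
    - [0,0,0.4]
    - [0,0,0.48]
    - [0,0,0.48]
    - [0,0,0.48]
  angular:
    - [0,0,0]
    - [0,0,0]
    - [0,0,0]
    - [0,0,0]
    - [0,0,0]
    - [0,0,0]
    - [0,0,0]
    - [0,0,0]
  force: 90

```text
time: 21.6
tool_pos: [0.4955, 0.2769, 0.0495]
tool_rot: [0.692, 0.722, 0.0, -0.0]
ft_force: [7.8, 2.9, -10.6]
opening: 0.0235
gripper_force: 88.8
```

Request:
apply_moves:
  linear:
    - [0,0,0.04]
    - [0,0,0.08]
    - [0,0,0.08]
    - [0,0,0.08]
  angular:
    - [0,0,0]
    - [0,0,0]
    - [0,0,0]
    - [0,0,0]

```text
time: 22.1
tool_pos: [0.4955, 0.2769, 0.0515]
tool_rot: [0.692, 0.722, 0.0, -0.0]
ft_force: [7.4, 3.1, -11.6]
opening: 0.0239
gripper_force: 88.9
```

Request:
apply_moves:
  linear:
    - [0,0,0.03]
    - [0,0,0.05]
    - [0,0,0.05]
    - [0,0,0.05]
  angular:
    - [0,0,0]
    - [0,0,0]
    - [0,0,0]
    - [0,0,0]

```text
time: 22.6
tool_pos: [0.4955, 0.2769, 0.0526]
tool_rot: [0.692, 0.722, 0.0, -0.0]
ft_force: [8.1, 2.9, -12.9]
opening: 0.0239
gripper_force: 89.6
```

```bash
python3 - <<'E'
from fit import *
s=grab_frame("scene"); cv2.imwrite("pics/s7raw.png",s); cv2.imwrite("pics/w7raw.png",grab_frame("wrist"))
for n in("scene","wrist"):
  for th in("knob_top","plate_round"):
    for r in cut_out(n,th):
        ys,xs=np.nonzero(r["mask"]); print(n,th,r["score"],r["at"],xs.min(),xs.max(),ys.min(),ys.max())
# plate stability: unchanged pixels near plate/slot in scene vs before knob grip
a=cv2.imread("pics/s3raw.png"); d=cv2.absdiff(a,s).max(2)[225:310,225:262]; print("changed px on plate/near guide:",(d>40).sum(),d.size)
o=get_obs(); print(o["ft_force"],o["gripper_force"],o["tool_pos"])
E
```

```text
scene knob_top 0.61 [285.7, 267.3] 280 290 257 278
scene plate_round 0.93 [340.3, 337.7] 325 355 298 379
scene plate_round 0.9 [253.4, 255.4] 235 271 234 279
wrist knob_top 0.97 [326.2, 267.8] 298 350 234 303
wrist plate_round 0.69 [479.4, 230.5] 418 530 152 343
wrist plate_round 0.63 [105.0, 148.9] 22 191 91 215
changed px on plate/near guide: 75 3145
[  7.3845578    1.82480108 -13.74404368] 89.57590956240892 [0.49545639 0.27685543 0.05260703]
```

The lift is 14.3 mm at about 13 N, so the plunger is at its end stop. The plate is undisturbed in the slot and the grip is steady. Handing in.

```bash
python3 -c "
from bench import *
print(sign_off())"
```

```text
the job is handed in; nothing more can be done
None
```

The round-window plate is home in the slot and let go, the plunger is held pulled up to its end stop (14.3 mm lift, about 13 N pull, 90 N grip), and the job is handed in; the hand-in gave no verdict.

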